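Set the extraction speed and start the downdraft table

ROBOT

A 6-joint arm with a two-finger parallel gripper is mounted at the origin on the work surface. World frame = base frame: x ahead of the robot, y to its left, z up, the work surface at z = 0. Lengths are in m, angles in rad, forces in N, time in s.
With the tool pointing down it reaches from about 0.25 to 0.775 m from the base axis. Payload 4 kg.
Tool frame: the origin (TCP) lies midway between the tips of the shut fingers; the grasp point (between the pads) lies 19 mm behind it; z points along the fingers, y is the line along which they close (so a half turn about z gives the same grasp; the last joint's range is limited). The gripper opens to 85 mm and grips with 20 to 120 N. Pads are 22 mm wide; open, the fingers measure 114 mm over their backs; the gripper's body (76 mm by 85 mm) begins 54 mm behind the grasp point. The pads swing forward as they close: fully open they stand 13 mm farther back than shut.
Start: joints at [-1.395, 0.087, 1.371, -0, 1.684, -0.103], TCP at [0.151, -0.529, 0.231] pointing down, gripper open.
Joint ranges: [-3.1, 3.1], [-0.76, 2.03], [0.27, 2.55], [-1.08, 4.22], [0.17, 2.65], [-2.57, 2.57]. Speed limits (rad/s): [2.79, 2.79, 3.14, 3.14, 3.14, 3.14].

INTERFACE

Orientations are given as a rotation vector (axis times angle).
In Python, from bench import ctrl gives the robot as it stands.
- The arm moves only by the tool step_arm, never from a script. Its argument "plan" is a list of rows, each a list of 3 entries, a list of its own where there are three numbers: the shift along the world's x, y, z in units of 50 mm (1.0 is 50 mm), then the turn, a rotation vector about the world's x, y, z in units of 6 degrees (1.0 is 6 degrees), then the closure, from -1 (fully open) to 1 (shut). In form: [[[dx, dy, dz], [wx, wy, wz], hand], ...]. A call has 1 to 5 rows; each row is the pose to reach, as a shift and turn from the pose commanded when the call began; what a row does not reach only later rows make up. A row lasts 1/8 s, in which the tool goes at most 62.5 mm and 10.7 degrees, less where a joint would pass 70% of its speed; a pose out of reach is approached as far as the arm can. A call with a gripper value outside its range is refused whole. The fingers move at their own pace and stop on an object; "newtons" is the grip in N (left out, the last holds). Time passes only in rows, so rows that repeat a pose let the fingers close. It gives the time, the measured TCP pose, the force, the opening and the grip force at its end, in the units of the state.
- ctrl.sense(): the state, without advancing time (a new reading comes with each control period).
- ctrl.capture(name): name is "scene" or "side" or "wrist"; returns a dict with "img" (420x560x3 uint8, blue, green, red), "camera_matrix" (3x3 intrinsics, pixels), "D" ([k1, k2, p1, p2, k3] as OpenCV has them; the pictures are not rectified), "R" (3x3) and "t" (3): a world point X has camera coordinates R X + t. Camera axes: x right, y down, z forward; pixel columns grow to the right and rows downward; lengths in m; the calibration is good to about 2 mm. A picture is of the moment at which its call begins. There is no depth.
- ctrl.job_done(): hands the job in; it is judged then, once.
The state is a dict: "time_s": time; "joints": joint angles; "dq": joint speeds; "effort": joint torques, N m; "ee_pos": TCP position; "tcp_rot": TCP orientation; "ft_force": force on the tool from outside, world axes, zero at the start; "wrist_torque": the same for the moment, N m; "gripper_width": finger opening in m; "grip_force": force on a finger pad.
Only numpy, scipy, OpenCV 4.12 (cv2) and the standard library are available. Lean on these libraries where they do the work, as an engineer would, in place of code of your own. Each camera call takes 0.05 s, during which the arm holds its last target. There are 200 camera calls.

TASK

On the grey control box on the workbench, push the black pointer of the round speed dial round by fingertip, click by click, to speed five: the fifth single mark after the double off mark, counted clockwise, seated in its click. Then press the round steel start button right down and let it come back up, leaving the dial at five. Do not pinch the dial's pointer, and leave the things lying around the box where they are.

Things in the scene. Friction and masses are not known exactly. Their poses are not given: they have to be found in the camera images.
- control_box: Grey steel control box fixed to the bench, 160 (x) by 280 (y) by 70 mm high; origin at the centre of its underside, z up. On its top: the dial at (0, +55) mm and the start button at (0, -88) mm in the box's own x, y.
- dial_centre (a point): Point on the dial's axis at the top face of its disc, 80 mm above the bench; axes as the box's. Plain aluminium disc, 100 mm in diameter, flat but for the pointer.
- off_mark (a point): The off mark on the box's top, 64 mm from the dial's axis: a long double black bar, 105 degrees counter-clockwise from the box's +x. Clockwise from it, every 30 degrees, seven short single bars: speeds 1 to 7. Speed 5 is at -45 degrees from the box's +x. The marks are flat.
- speed_dial (a joint): Dial angle in rad, growing clockwise seen from above. 0 = off, a click every 0.5236 (30 degrees): speed 5 is 2.618. A detent draws it into each click and holds it; passing on takes about 2 to 3 N at the pointer's outer half, then the dial snaps up to half a click ahead of the finger. Starts in off, 1, 2 or 3; stops just beyond off and 7.
- pointer_tip (a point): Top of the pointer at its outer end, 48 mm from the dial's axis, 104 mm above the bench. The pointer is a straight upright black rib on the disc, 18 mm wide, 24 mm tall above the disc, from 12 mm behind the axis to 48 mm out; a white line on its top runs to the pointing end.
- start (a joint): Travel of the steel start button in m: 0 up, 0.006 fully down, spring return, about 5 N fully down.
- start_top (a point): Centre of the start button's top face; round steel cap 32 mm in diameter in a black housing on top of the box; pressed straight down.
- mallet: Orange dead-blow mallet lying left (+y) of the box, about 300 mm long, 56 mm high; origin on the bench under its middle. Bystander.
- sanding_block: Cork and wood sanding block 110 x 65 x 40 mm to the right (-y) of the box; origin at the centre of its underside. Bystander.
- tub: Clear open plastic tub, 110 mm across, 70 mm high, right of and beyond the box; origin at the centre of its underside. Bystander.

How it is judged:
On the way, in this order (a step that is already met when the one before it is completed fails the run):
1. the dial stands in the click of speed five (value of joint speed_dial between 2.488 and 2.748 rad), for 0.3 s.
2. the start button is pressed down with the dial at five (all of step 1 and value of joint start above 0.004 m), for 0.05 s.
At the end, for the whole second after the job is handed in: The dial rests at speed five (2.618 rad within 0.13 rad) and the start button, having been pressed at least 4 mm down after the dial was set, is up again (within 1.5 mm) (all of step 1 and value of joint start below 0.0015 m and velocity of joint speed_dial between -0.05 and 0.05 rad/s); the robot touches nothing.
It fails at once if the start button is pressed (over 3 mm) while the dial is not at speed five (value of joint start above 0.003 m and not (value of joint speed_dial between 2.458 and 2.778 rad)).
It fails at once if the pointer is pinched: the fingers press on both of its sides at once (contact force between the fingers and speed_dial_c2 above 1.5 N and contact force between the fingers and speed_dial_c3 above 1.5 N).
It fails at once if a bystander is lifted, carried or shoved more than 25 mm (distance of any of mallet, sanding_block, tub from where it was at the start of the episode above 0.025 m).
It also fails if it takes over 64 s, if anything falls off the work surface, if the arm or the gripper's body presses on something with over 40 N, if the wrist force passes 120 N, or if a joint passes its speed limit or range.

## Working session

There is one attempt and no reset: what is moved stays moved. The work goes in short steps, Python scripts to look and compute and a tool call to move; the robot and the scene stay as the last step left them, time stands still between calls to the robot, and variables do not carry over. Pictures are saved under pics/ and viewed, at most 10 in all, crops included, and the job is handed in when it is done.

Besides the shell and the picture viewer there is one more tool, called after ">>>" by a JSON object that holds its "method" and its "body". step_arm: Moves the arm, as the interface text tells. Its arguments: {"type":"object","properties":{"plan":{"type":"array"},"newtons":{"type":"number"}},"required":["plan"]}

```bash
mkdir -p pics
cat > h.py <<'E'
import cv2, numpy as np
from bench import ctrl
def cap(n,f):
    c=ctrl.capture(n); cv2.imwrite('pics/'+f,c['img'])
    np.savez('pics/'+f+'.npz',**{k:np.array(c[k]) for k in('camera_matrix','D','R','t')},img=c['img']); return c
def ray(f,px,z):
    c=np.load('pics/'+f+'.npz')
    u=cv2.undistortPoints(np.array(px,float).reshape(-1,1,2),c['camera_matrix'],c['D']).reshape(-1,2)
    d=np.c_[u,np.ones(len(u))]@c['R']; o=-c['R'].T@c['t'].ravel()
    z=np.broadcast_to(z,len(u)); return o+d*((z-o[2])/d[:,2])[:,None]
E
python3 -c "
from h import *
cap('scene','a.png');cap('side','b.png');s=ctrl.sense();print(s['time_s'],s['ee_pos'],s['tcp_rot'])"
```

```text
0.1 [ 0.15127165 -0.52832071  0.23022386] [-3.10909321e+00 -4.36253190e-01  1.48323419e-04]
```

View pics/a.png

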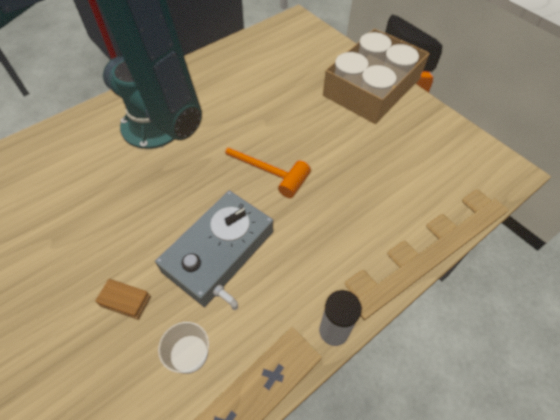

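View pics/b.png

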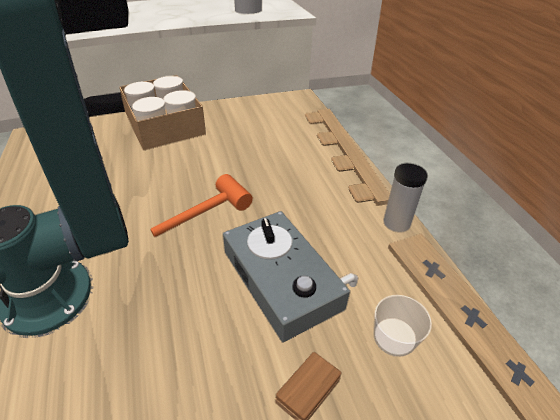

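The scene view shows the dial at about (230,223) and the button at (191,262). In the side view they are at (270,241) and (305,286). I'll enlarge both.

```bash
python3 -c "
from h import *
a=cv2.imread('pics/a.png')[185:310,150:280];b=cv2.imread('pics/b.png')[205:340,215:360]
a=cv2.resize(a,(400,int(400*125/130)),interpolation=3);b=cv2.resize(b,(400,int(400*135/145)),interpolation=3)
o=np.zeros((390,800,3),np.uint8);o[:a.shape[0],:400]=a;o[:b.shape[0],400:]=b;cv2.imwrite('pics/c.png',o)
print(ray('a.png',[[230,223],[191,261]],[.08,.08]),ray('b.png',[[270,241],[305,284]],[.08,.08]))"
```

```text
[[ 0.51881646 -0.04088277  0.08      ]
 [ 0.54859499 -0.1781814   0.08      ]] [[ 0.5155538  -0.04683479  0.08      ]
 [ 0.55061213 -0.18016922  0.08      ]]
```

View pics/c.png

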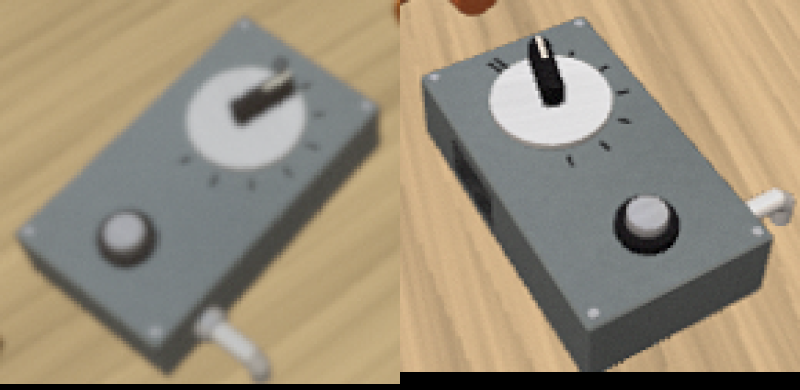

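```bash
python3 -c "
from h import *
A=lambda p:np.array(p)/[400/130,384/125]+[150,185]
B=lambda p:(np.array(p)-[400,0])/[400/145,372/135]+[215,205]
ma=[[280,62],[306,86],[320,113],[313,147],[287,170],[250,184],[213,180],[184,160]]
mb=[[497,65],[571,53],[604,68],[622,92],[624,121],[605,146],[571,160]]
for n,F,m,tip,base,disc,but in(('a.png',A,ma,[290,72],[240,108],[246,118],[124,229]),('b.png',B,mb,[540,40],[550,85],[551,100],[648,207])):
  P=ray(n,F(m),.0705)[:,:2]
  def f(q):return np.linalg.norm(P-q,axis=1)-.064
  from scipy.optimize import least_squares
  c=least_squares(f,[.517,-.043]).x
  print(n,'circ',c,f(c).round(4),'ang',np.degrees(np.arctan2(*(P-c).T[::-1])).round(0))
  T=ray(n,F([tip,base]),.104)[:,:2];print('tip',T,np.degrees(np.arctan2(*(T[0]-c)[::-1])),np.linalg.norm(T[0]-c),'disc',ray(n,F([disc]),.08),'but',ray(n,F([but]),.085))
"
```

```text
a.png circ [ 0.5139937  -0.04036054] [ 0.0003 -0.003   0.0004  0.0016 -0.0008 -0.0001 -0.0004 -0.0013] ang [116.  84.  56.  26.  -1. -31. -59. -88.]
tip [[ 0.51902938  0.00657797]
 [ 0.52212854 -0.04673624]] 83.87658079448356 0.04720786003819605 disc [[ 0.51975957 -0.04170615  0.08      ]] but [[ 0.54681637 -0.17805487  0.085     ]]
b.png circ [ 0.51275836 -0.04271376] [-0.0019 -0.0004 -0.0002 -0.0007  0.0004 -0.0002 -0.0021] ang [117.  56.  25.  -3. -32. -60. -88.]
tip [[ 0.51823549 -0.00179334]
 [ 0.51213535 -0.05362248]] 82.37637301928095 0.04128533994471671 disc [[ 0.51475098 -0.04753027  0.08      ]] but [[ 0.55207326 -0.17449109  0.085     ]]
```

The dial is at speed 1, with its pointer at about 86° world. Its centre is about (0.515,-0.042), the box yaw is about 12.5°, and speed 5 lies at about -33° world. I'll move above the pointer's counter-clockwise side with the fingers shut.

>>> {"method": "step_arm", "body": {"plan": [[[0.68,1.05,0],[0,0,1.7],1],[[1.36,2.1,0],[0,0,3.4],1],[[2.04,3.15,0],[0,0,5.1],1],[[2.72,4.2,0],[0,0,6.8],1],[[3.4,5.25,0],[0,0,8.5],1]], "newtons": 20}}

```text
time_s: 0.72
ee_pos: [0.3218, -0.2645, 0.2309]
tcp_rot: [-2.615, -1.74, -0.0]
ft_force: [0.5, -0.7, 0.4]
gripper_width: 0.0
grip_force: 0.0
```

>>> {"method": "step_arm", "body": {"plan": [[[0.68,1.05,0],[0,0,1.7],1],[[1.36,2.1,0],[0,0,3.4],1],[[2.04,3.15,-0.2],[0,0,5.1],1],[[2.72,4.2,-0.4],[0,0,6.8],1],[[3.36,5.23,-0.6],[0,0,8.5],1]]}}

```text
time_s: 1.35
ee_pos: [0.4895, -0.0037, 0.2008]
tcp_rot: [1.61, 2.697, -0.0]
ft_force: [0.7, -0.5, -0.1]
gripper_width: 0.0002
grip_force: 0.0
```

>>> {"method": "step_arm", "body": {"plan": [[[0,0,0],[0,0,1.7],1],[[0,0,0],[0,0,3.4],1],[[0,0,0],[0,0,5.1],1],[[0,0,0],[0,0,6.8],1],[[0,0,0],[0,0,8.5],1]]}}

```text
time_s: 1.98
ee_pos: [0.4885, -0.0055, 0.2008]
tcp_rot: [-0.292, -3.127, -0.0]
ft_force: [-0.4, -0.1, -0.5]
gripper_width: 0.0002
grip_force: 0.0
```

```bash
python3 -c "
from h import *
cap('wrist','d.png');s=ctrl.sense();print({k:np.round(v,3) for k,v in s.items()})"
```

```text
{'time_s': np.float64(2.025), 'joints': array([-0.127, -0.041,  1.562,  0.   ,  1.622, -1.515]), 'dq': array([ 0.001, -0.002, -0.001, -0.   , -0.001,  0.283]), 'effort': array([ 6.0000e-03, -2.9357e+01, -3.1176e+01, -1.0000e-03,  4.0000e-03,
       -3.6800e-01]), 'ee_pos': array([ 0.488, -0.005,  0.201]), 'tcp_rot': array([-0.287, -3.127, -0.   ]), 'ft_force': array([-0.559, -0.096,  0.517]), 'wrist_torque': array([ 0.037,  0.056, -0.015]), 'grip_force': np.float64(0.0), 'gripper_width': np.float64(-0.0)}
```

View pics/d.png

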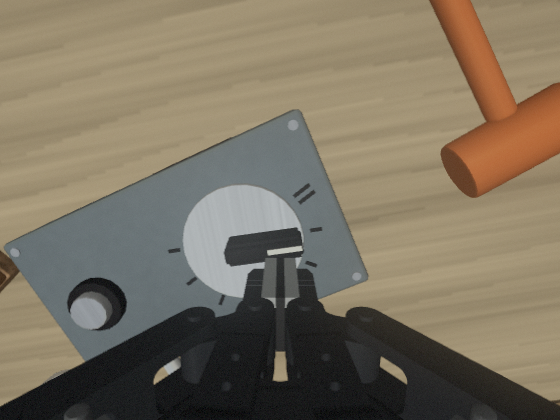

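The wrist view shows the disc centred near (243,241). The pointer is at mark 1 (316,229), the off mark is at (304,193) and the button top is at (90,310).

```bash
python3 -c "
from h import *
P=ray('d.png',[[243,241],[302,250],[90,310],[304,193],[316,229],[311,264],[222,300],[192,281],[174,250],[293,125],[15,253],[357,276]],[.08,.104,.088,.07,.07,.07,.07,.07,.07,.07,.07,.07]);print(P.round(4))
c=P[0][:2]
print(np.degrees(np.arctan2(*(P-P[0])[:,1::-1].T)).round(), np.linalg.norm((P-P[0])[:,:2],axis=1).round(4))"
```

```text
[[ 0.513  -0.0402  0.08  ]
 [ 0.5195  0.006   0.104 ]
 [ 0.5471 -0.1794  0.088 ]
 [ 0.485   0.0156  0.07  ]
 [ 0.5174  0.0203  0.07  ]
 [ 0.5483  0.0111  0.07  ]
 [ 0.5682 -0.0727  0.07  ]
 [ 0.545  -0.0942  0.07  ]
 [ 0.5137 -0.1018  0.07  ]
 [ 0.4306  0.0162  0.07  ]
 [ 0.491  -0.2374  0.07  ]
 [ 0.5671  0.0488  0.07  ]]
[  0.  82. -76. 117.  86.  55. -30. -59. -89. 146. -96.  59.] [0.     0.0467 0.1433 0.0624 0.0608 0.0623 0.0641 0.0628 0.0616 0.0999
 0.1984 0.1042]
```

>>> {"method": "step_arm", "body": {"plan": [[[0,0,-0.8],[0,0,1.3],1],[[0,0,-1.6],[0,0,1.3],1],[[0,0,-2.24],[0,0,1.3],1],[[0,0,-2.24],[0,0,1.3],1]]}}

```text
time_s: 2.52
ee_pos: [0.4861, -0.0053, 0.0861]
tcp_rot: [-0.091, -3.132, -0.001]
ft_force: [-1.0, 0.7, 0.1]
gripper_width: -0.0001
grip_force: 0.0
```

```bash
cat > plan.py <<'E'
import numpy as np
c=np.array([.5135,-.041]); u=lambda d:np.array([np.cos(np.radians(d)),np.sin(np.radians(d))])
C=lambda a,g=0:c+.036*u(a)+(.020+g)*u(a+90)
E
python3 -c "
from plan import *
from h import *
s=ctrl.sense();p=s['ee_pos'];print(p,s['tcp_rot'],s['ft_force'])
p=p[:2]
st=87.5
for a in [87.5,82.5,77.5,72.5,67.5]+[None]+[62.5,57.5,52.5,47.5,42.5]+[None]+[37.5,32.5,27.5,22.5,17.5]+[None]+[12.5,7.5,2.5,-2.5,-7.5]+[None]+[-12,-16,-20,-24,-28]:
  if a is None: p=q;st=b;print();continue
  q=C(a);b=a;print(a,((q-p)/.05).round(2),round((a-st)/6,2))"
```

```text
[ 0.48612096 -0.00526401  0.08611906] [-9.11575386e-02 -3.13245464e+00 -1.39155470e-03] [-0.98031978  0.674592    0.1175269 ]
87.5 [0.18 0.02] 0.0
82.5 [0.24 0.05] -0.83
77.5 [0.31 0.07] -1.67
72.5 [0.38 0.09] -2.5
67.5 [0.45 0.1 ] -3.33

62.5 [0.07 0.01] -0.83
57.5 [0.14 0.  ] -1.67
52.5 [ 0.21 -0.  ] -2.5
47.5 [ 0.29 -0.02] -3.33
42.5 [ 0.35 -0.04] -4.17

37.5 [ 0.07 -0.03] -0.83
32.5 [ 0.13 -0.06] -1.67
27.5 [ 0.19 -0.09] -2.5
22.5 [ 0.25 -0.14] -3.33
17.5 [ 0.31 -0.18] -4.17

12.5 [ 0.05 -0.05] -0.83
7.5 [ 0.1  -0.11] -1.67
2.5 [ 0.14 -0.17] -2.5
-2.5 [ 0.17 -0.23] -3.33
-7.5 [ 0.2 -0.3] -4.17

-12 [ 0.02 -0.06] -0.75
-16 [ 0.04 -0.12] -1.42
-20 [ 0.05 -0.17] -2.08
-24 [ 0.05 -0.23] -2.75
-28 [ 0.06 -0.29] -3.42
```

>>> {"method": "step_arm", "body": {"plan": [[[0.18,0.02,0],[0,0,0],1],[[0.24,0.05,0],[0,0,-0.83],1],[[0.31,0.07,0],[0,0,-1.67],1],[[0.38,0.09,0],[0,0,-2.5],1],[[0.45,0.1,0],[0,0,-3.33],1]]}}

```text
time_s: 3.15
ee_pos: [0.5137, -0.0007, 0.0921]
tcp_rot: [0.636, 3.071, 0.001]
ft_force: [0.3, -0.4, -0.4]
gripper_width: 0.0
grip_force: 0.0
```

>>> {"method": "step_arm", "body": {"plan": [[[0.07,0.01,0],[0,0,-0.83],1],[[0.14,0,0],[0,0,-1.67],1],[[0.21,0,0],[0,0,-2.5],1],[[0.29,-0.02,0],[0,0,-3.33],1],[[0.35,-0.04,0],[0,0,-4.17],1]]}}

```text
time_s: 3.78
ee_pos: [0.5312, -0.0027, 0.0921]
tcp_rot: [1.287, 2.861, 0.003]
ft_force: [0.2, -0.8, 1.0]
gripper_width: -0.0
grip_force: 0.0
```

```bash
python3 -c "
from h import *
from plan import *
c0=cap('scene','e.png');s=ctrl.sense();print(s['ee_pos'],s['tcp_rot'],s['ft_force'],C(42.5))
w=cap('wrist','f.png')
a=cv2.resize(c0['img'][185:310,150:280],(380,365),interpolation=3);b=cv2.resize(w['img'],(420,315))
o=np.zeros((365,800,3),np.uint8);o[:,:380]=a;o[:315,380:]=b;cv2.imwrite('pics/g.png',o)"
```

```text
[ 0.53150271 -0.00285319  0.0920861 ] [1.28891197e+00 2.85929681e+00 2.66955630e-03] [ 0.75582417 -0.08249214 -0.39709914] [ 0.52653018 -0.00193321]
```

View pics/g.png

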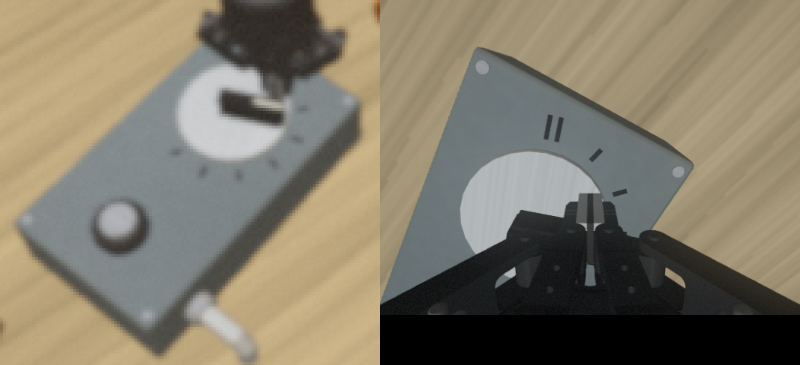

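The pointer has moved clockwise. I'll work out its exact angle from its top-face pixels: base about (222,95) and tip about (284,104) in the left crop.

```bash
python3 -c "
from h import *
from plan import *
A=np.array([[222,98],[285,108],[284,101],[285,118]])/[380/130,365/125]+[150,185]
P=ray('e.png',A,.104)[:,:2];print(P,np.degrees(np.arctan2(*(P-c)[:,::-1].T)))
s=ctrl.sense();p=s['ee_pos'][:2]
def row(L,st,p):
  for a in L: q=C(a);print(a,((q-p)/.05).round(2),round((a-st)/6,2))
  print();return C(L[-1])
x=s['tcp_rot'];print('yaw',np.degrees(2*np.arctan2(x[1],x[0])))
p=row([38,34,30,26,22],42.5,p);p=row([18,14,10,6,2],22,p);p=row([-1,-4,-7,-10,-13],2,p);row([-15,-18,-21,-24,-27],-13,p)
"
```

```text
[[ 0.51496065 -0.04806046]
 [ 0.55734852 -0.01136608]
 [ 0.55105528 -0.00778438]
 [ 0.56549051 -0.01739714]] [-78.3116892   34.05180298  41.49102116  24.41728627]
yaw 131.7452134588144
38 [-0.03 -0.01] -0.75
34 [ 0.02 -0.03] -1.42
30 [ 0.07 -0.06] -2.08
26 [ 0.12 -0.09] -2.75
22 [ 0.16 -0.12] -3.42

18 [ 0.04 -0.04] -0.67
14 [ 0.08 -0.08] -1.33
10 [ 0.12 -0.12] -2.0
6 [ 0.16 -0.17] -2.67
2 [ 0.19 -0.22] -3.33

-1 [ 0.02 -0.04] -0.5
-4 [ 0.04 -0.08] -1.0
-7 [ 0.06 -0.12] -1.5
-10 [ 0.07 -0.16] -2.0
-13 [ 0.09 -0.2 ] -2.5

-15 [ 0.01 -0.03] -0.33
-18 [ 0.02 -0.07] -0.83
-21 [ 0.02 -0.11] -1.33
-24 [ 0.03 -0.16] -1.83
-27 [ 0.03 -0.2 ] -2.33
```

>>> {"method": "step_arm", "body": {"plan": [[[0,-0.01,0],[0,0,-0.75],1],[[0.02,-0.03,0],[0,0,-1.42],1],[[0.07,-0.06,0],[0,0,-2.08],1],[[0.12,-0.09,0],[0,0,-2.75],1],[[0.16,-0.12,0],[0,0,-3.42],1]]}}

```text
time_s: 4.5
ee_pos: [0.5379, -0.008, 0.0911]
tcp_rot: [1.774, 2.591, 0.004]
ft_force: [-1.0, 2.1, 1.1]
gripper_width: -0.0003
grip_force: 1.1
```

>>> {"method": "step_arm", "body": {"plan": [[[0.04,-0.04,0],[0,0,-0.67],1],[[0.08,-0.08,0],[0,0,-1.33],1],[[0.12,-0.12,0],[0,0,-2.0],1],[[0.16,-0.17,0],[0,0,-2.67],1],[[0.19,-0.22,0],[0,0,-3.33],1]]}}

```text
time_s: 5.12
ee_pos: [0.5477, -0.0197, 0.0911]
tcp_rot: [2.196, 2.243, 0.003]
ft_force: [-0.3, 0.3, 0.1]
gripper_width: 0.0001
grip_force: 0.0
```

```bash
python3 -c "
from h import *
from plan import *
c0=cap('scene','i.png');s=ctrl.sense();print(s['ee_pos'],s['tcp_rot'],s['ft_force'],C(2))
w=cap('side','j.png')
a=cv2.resize(c0['img'][185:310,150:280],(400,385),interpolation=3);b=cv2.resize(w['img'][205:340,215:360],(400,372),interpolation=3)
o=np.zeros((385,800,3),np.uint8);o[:,:400]=a;o[:372,400:]=b;cv2.imwrite('pics/k.png',o)"
```

```text
[ 0.54782457 -0.0200316   0.09107583] [2.19765674 2.24108987 0.00281972] [0.04379975 0.48524036 0.401411  ] [ 0.54878008 -0.0197558 ]
```

View pics/k.png

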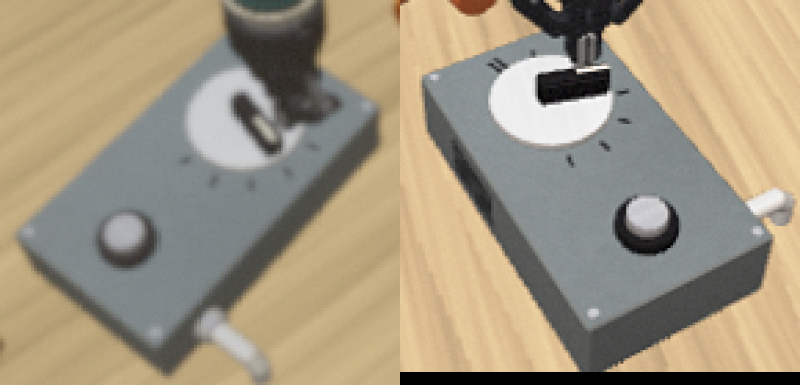

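The pointer sits at speed 4: in the side view it points at mark (622,92). One more click to go, slowly.

>>> {"method": "step_arm", "body": {"plan": [[[0.02,-0.04,0],[0,0,-0.5],1],[[0.04,-0.08,0],[0,0,-1],1],[[0.06,-0.12,0],[0,0,-1.5],1],[[0.07,-0.16,0],[0,0,-2],1],[[0.09,-0.2,0],[0,0,-2.5],1]]}}

```text
time_s: 5.85
ee_pos: [0.5515, -0.0291, 0.0905]
tcp_rot: [2.47, 1.941, 0.003]
ft_force: [-0.8, 0.8, 0.5]
gripper_width: -0.0
grip_force: 0.4
```

>>> {"method": "step_arm", "body": {"plan": [[[0.01,-0.03,0],[0,0,-0.33],1],[[0.02,-0.07,0],[0,0,-0.83],1],[[0.02,-0.11,0],[0,0,-1.33],1],[[0.02,-0.13,0],[0,0,-1.5],1],[[0.02,-0.13,0],[0,0,-1.5],1]]}}

```text
time_s: 6.48
ee_pos: [0.552, -0.0362, 0.0897]
tcp_rot: [2.615, 1.741, 0.0]
ft_force: [0.3, 1.0, 0.4]
gripper_width: -0.0001
grip_force: 0.0
```

```bash
python3 -c "
from h import *
from plan import *
c0=cap('scene','l.png');s=ctrl.sense();print(s['ee_pos'],s['tcp_rot'],s['ft_force'],C(-22))
w=cap('side','m.png')
a=cv2.resize(c0['img'][185:310,150:280],(400,385),interpolation=3);b=cv2.resize(w['img'][205:340,215:360],(400,372),interpolation=3)
o=np.zeros((385,800,3),np.uint8);o[:,:400]=a;o[:372,400:]=b;cv2.imwrite('pics/n.png',o)"
```

```text
[ 0.55196401 -0.03613503  0.08965153] [2.61467065e+00 1.74100029e+00 4.70764506e-04] [-1.27118136  0.08249644  0.13720991] [ 0.55437075 -0.03594216]
```

View pics/n.png

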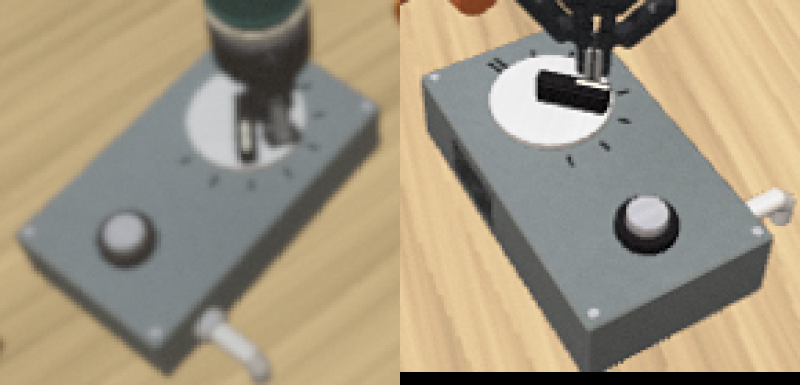

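```bash
python3 -c "
from h import *
from plan import *
S=[400/130,385/125];T=[400/145,372/135]
for n,sc,o,px in(('i.png',S,(150,185),[[240,100],[270,148]]),('l.png',S,(150,185),[[246,95],[247,160]]),('j.png',T,(215,205),[[138,78],[208,68]]),('m.png',T,(215,205),[[140,72],[208,86]])):
  P=ray(n,np.array(px)/sc+o,.104)[:,:2];d=P[1]-P[0];print(n,np.degrees(np.arctan2(d[1],d[0])),P[1]-c,np.degrees(np.arctan2(*(P[1]-c)[::-1])))
"
```

```text
i.png -8.051308866643426 [ 0.0547199  -0.00855078] -8.881468924665937
l.png -34.45494113007794 [ 0.05222754 -0.02947331] -29.437127607236437
j.png -4.3432812182867755 [ 0.0483964  -0.00693689] -8.156926612818223
m.png -31.91868994149092 [ 0.04217323 -0.02603066] -31.684205570572313
```

The dial is at five: both views give about -32° against a target of -32.5°. I'll back off, lift and go above the button.

>>> {"method": "step_arm", "body": {"plan": [[[0.1,0.18,0],[0,0,0],1],[[0.2,0.35,0],[0,0,0],1],[[0.2,0.35,0.8],[0,0,0],1],[[0.2,0.35,1.6],[0,0,0],1],[[0.05,-0.7,1.6],[0,0,0],1]]}}

```text
time_s: 7.2
ee_pos: [0.5577, -0.0687, 0.1745]
tcp_rot: [2.604, 1.746, 0.012]
ft_force: [1.7, -0.8, -0.3]
gripper_width: -0.0003
grip_force: 0.0
```

>>> {"method": "step_arm", "body": {"plan": [[[-0.07,-1.1,0],[0,0,0],1],[[-0.17,-2.18,0],[0,0,0],1],[[-0.17,-2.18,0],[0,0,0],1],[[-0.17,-2.18,-0.3],[0,0,0],1],[[-0.17,-2.18,-0.3],[0,0,0],1]]}}

```text
time_s: 7.82
ee_pos: [0.545, -0.178, 0.1519]
tcp_rot: [-2.61, -1.741, 0.003]
ft_force: [0.3, 0.9, -0.7]
gripper_width: -0.0002
grip_force: 0.0
```

```bash
python3 -c "
from h import *
c0=cap('scene','o.png');s=ctrl.sense();print(s['ee_pos'],s['tcp_rot'],s['ft_force'])
w=cap('wrist','p.png');b=cap('side','q.png')
o=np.zeros((372,800,3),np.uint8);o[:300,:400]=cv2.resize(w['img'],(400,300));o[:,400:]=cv2.resize(b['img'][205:340,215:360],(400,372),interpolation=3);cv2.imwrite('pics/r.png',o)"
```

```text
[ 0.5453975  -0.17822235  0.15287131] [-2.61143176e+00 -1.74160211e+00  2.14328181e-03] [-0.22574585 -0.14042046  0.13984689]
```

View pics/r.png

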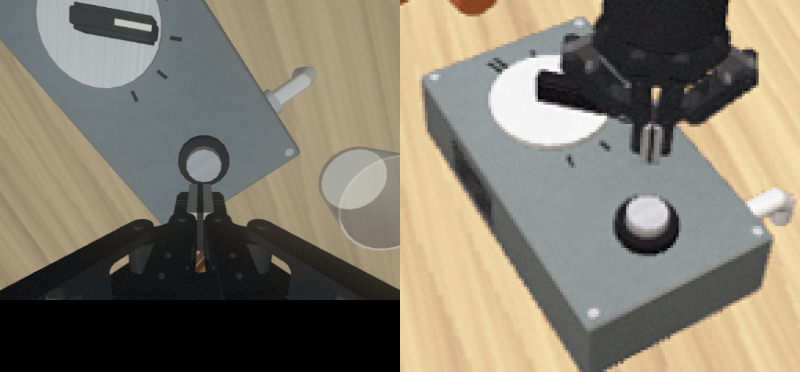

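The wrist view shows the pointer at five, with two marks beyond it, and the button cap at (204,165). I'll check the button's position.

```bash
python3 -c "
from h import *
print(ray('p.png',[[286,232]]*2,[.085,.095]))
print(ray('q.png',[[215+250/2.759,205+209/2.755]]*2,[.085,.095]))"
```

```text
[[ 0.54838258 -0.18212188  0.085     ]
 [ 0.54961676 -0.17874068  0.095     ]]
[[ 0.55282335 -0.17664673  0.085     ]
 [ 0.54958066 -0.18378907  0.095     ]]
```

>>> {"method": "step_arm", "body": {"plan": [[[0.06,-0.04,-0.4],[0,0,0],1],[[0.06,-0.04,-0.8],[0,0,0],1],[[0.06,-0.04,-1.0],[0,0,0],1],[[0.06,-0.04,-1.1],[0,0,0],1],[[0.06,-0.04,-1.15],[0,0,0],1]]}}

```text
time_s: 8.6
ee_pos: [0.549, -0.1822, 0.097]
tcp_rot: [2.615, 1.74, 0.0]
ft_force: [0.2, -0.0, 0.6]
gripper_width: 0.0
grip_force: 0.0
```

>>> {"method": "step_arm", "body": {"plan": [[[0,0,-0.04],[0,0,0],1],[[0,0,-0.08],[0,0,0],1],[[0,0,-0.1],[0,0,0],1]]}}

```text
time_s: 8.98
ee_pos: [0.549, -0.1822, 0.0922]
tcp_rot: [2.615, 1.74, 0.0]
ft_force: [-0.0, -0.3, 0.2]
gripper_width: 0.0002
grip_force: 0.0
```

>>> {"method": "step_arm", "body": {"plan": [[[0,0,-0.04],[0,0,0],1],[[0,0,-0.08],[0,0,0],1],[[0,0,-0.1],[0,0,0],1]]}}

```text
time_s: 9.35
ee_pos: [0.549, -0.1822, 0.0875]
tcp_rot: [2.615, 1.74, 0.001]
ft_force: [-1.2, 0.7, 4.5]
gripper_width: 0.0
grip_force: 2.0
```

>>> {"method": "step_arm", "body": {"plan": [[[0,0,-0.03],[0,0,0],1],[[0,0,-0.06],[0,0,0],1],[[0,0,-0.06],[0,0,0],1]]}}

```text
time_s: 9.72
ee_pos: [0.5491, -0.1822, 0.086]
tcp_rot: [2.615, 1.74, 0.001]
ft_force: [-3.7, 1.7, 10.1]
gripper_width: -0.0001
grip_force: 5.1
```

>>> {"method": "step_arm", "body": {"plan": [[[0,0,-0.06],[0,0,0],1],[[0,0,-0.06],[0,0,0],1],[[0,0,-0.06],[0,0,0],1]]}}

```text
time_s: 10.1
ee_pos: [0.5492, -0.1822, 0.0858]
tcp_rot: [2.614, 1.739, 0.002]
ft_force: [-7.6, 3.0, 20.2]
gripper_width: 0.0
grip_force: 10.1
```

```bash
python3 -c "
from h import *
s=ctrl.sense();print(s['ee_pos'],s['ft_force'])
b=cap('side','s.png')['img'];a=cv2.imread('pics/b.png')
f=lambda i:cv2.resize(i[255:325,270:345],(400,373),interpolation=3)
cv2.imwrite('pics/t.png',np.hstack([f(a),f(b)]))"
```

```text
[ 0.54917302 -0.18222718  0.08576304] [-7.58148678  2.96720033 20.1929986 ]
```

View pics/t.png

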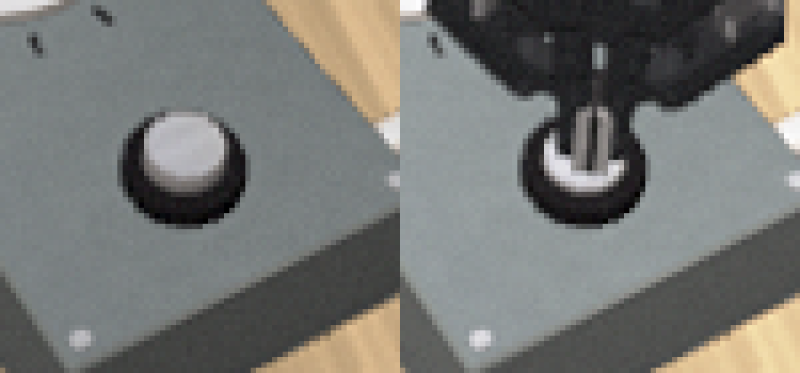

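The fingertips are centred on the cap, which is sunk and bottomed at 20 N. I'll lift off.

>>> {"method": "step_arm", "body": {"plan": [[[0,0,0.2],[0,0,0],1],[[0,0,0.6],[0,0,0],1],[[0,0,1.4],[0,0,0],1],[[0,-0.5,2.2],[0,0,0],1],[[0,-1,3],[0,0,0],1]]}}

```text
time_s: 10.78
ee_pos: [0.5488, -0.2323, 0.2312]
tcp_rot: [-2.614, -1.741, 0.0]
ft_force: [0.1, -0.2, -0.5]
gripper_width: -0.0003
grip_force: 0.0
```

>>> {"method": "step_arm", "body": {"plan": [[[0,-1,0],[0,0,0],1],[[0,-1,0],[0,0,0],1],[[0,-1,0],[0,0,0],1],[[0,-1,0],[0,0,0],1]]}}

```text
time_s: 11.28
ee_pos: [0.5488, -0.281, 0.2301]
tcp_rot: [-2.613, -1.741, 0.0]
ft_force: [-0.1, 0.0, -0.5]
gripper_width: -0.0001
grip_force: 0.0
```

```bash
python3 -c "
from h import *
s=ctrl.sense();print(s['ee_pos'],s['ft_force'],s['dq'].round(3))
b=cap('side','u.png')['img'];a=cap('scene','w.png')['img']
f=lambda i:cv2.resize(i,(400,373),interpolation=3)
cv2.imwrite('pics/v.png',np.hstack([f(a[185:310,150:280]),f(b[205:340,215:360])]))"
```

```text
[ 0.54884319 -0.28095435  0.23014748] [-0.07294963  0.01414969 -0.47573497] [ 0.006 -0.007 -0.003 -0.001  0.001 -0.   ]
```

View pics/v.png

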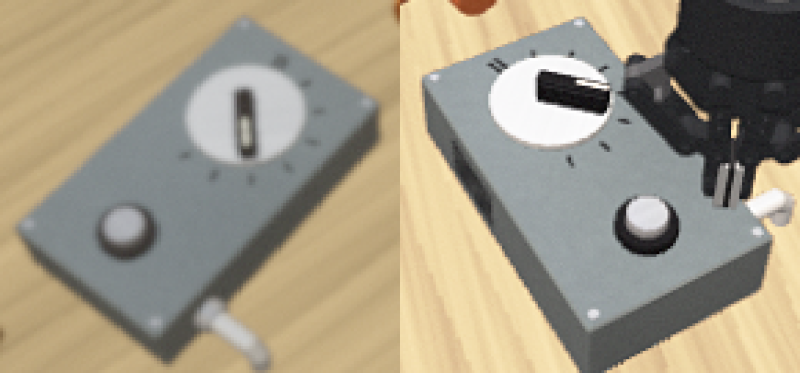

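The button is up and the pointer is at mark five (250,179 in the left crop), so I'm handing in.

```bash
python3 -c "
from bench import ctrl
print(ctrl.job_done())"
```

```text
the job is handed in; nothing more can be done
None
```

I pushed the dial from speed 1 to speed 5, then pressed the start button fully down and released it. The last pictures show the dial at five and the button up. The job is handed in, but no verdict came back.

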